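# Lid the bead tumbler and hold its dead-man plunger at half travel

### The arm

A 7-joint arm with a two-finger parallel gripper is mounted at the origin on the work surface. World frame = base frame: x ahead of the robot, y to its left, z up, the work surface at z = 0. Lengths are in m, angles in rad, forces in N, time in s.
With the tool pointing down it reaches from about 0.4 to 0.9 m from the base axis. Payload 5.5 kg.
Tool frame: the origin (TCP) lies between the finger pads; the fingertips stand 14 mm ahead of it and the grasp point (between the pads) lies 5 mm behind it (robot.nose_length is the distance from the TCP to the fingertips, in m); z points along the fingers, y is the line along which they close (so a half turn about z gives the same grasp; the last joint's range is limited). The gripper opens to 85 mm and grips with 20 to 120 N. Pads are 22 mm wide; open, the fingers measure 114 mm over their backs; the gripper's body (76 mm by 85 mm) begins 54 mm behind the grasp point. The pads swing forward as they close: fully open they stand 13 mm farther back than shut.
Start: joints at [-0.941, 0.501, -0.427, 1.55, 0.221, 1.138, -0.21], TCP at [0.233, 0.607, 0.245] pointing down, gripper open.
Joint ranges: [-2.88, 2.88], [-0.31, 2.03], [-1.54, 1.56], [0.2, 2.42], [-1.41, 4.55], [0.19, 2.02], [-2.57, 2.57]. Speed limits (rad/s): [2.57, 2.57, 3.14, 3.14, 3.14, 3.14, 3.14].

### API

Orientations are given as a unit quaternion [w, x, y, z].
In Python, from cell import robot, optics, job gives the robot as it stands.
- The arm moves only by the tool step_arm, never from a script. Its argument "rows" is a list of rows, each a list of 3 entries, a list of its own where there are three numbers: the shift along the tool's x, y, z in units of 40 mm (1.0 is 40 mm), then the turn, a rotation vector about the tool's x, y, z in units of 6 degrees (1.0 is 6 degrees), then the opening, from 0 (shut) to 1 (fully open). In form: [[[tx, ty, tz], [rx, ry, rz], hand], ...]. A call has 1 to 10 rows; each row shifts and turns the commanded pose from where the row before left it, along the tool's axes as they then stand; what a row does not reach is not made up. A row lasts 1/10 s, in which the tool goes at most 50 mm and 8.59 degrees, less where a joint would pass 70% of its speed; a pose out of reach is approached as far as the arm can. A call is refused whole if a number of a shift passes 1 or a number of a turn 1, either way. A call with a gripper value outside its range is refused whole. The fingers move at their own pace and stop on an object; the grip force is fixed at half the most. Time passes only in rows, so rows that do not move let the fingers close. It gives the time, the measured TCP pose, the force, the opening and the grip force at its end, in the units of the state.
- robot.read_state(): the state, without advancing time (a new reading comes with each control period).
- optics.read_camera(name): name is "scene" or "top" or "wrist"; returns (picture, depth): 400x640x3 uint8, red, green, blue; 400x640 float32, m along the optical axis (not along the pixel's ray), 0 where there is no reading.
- optics.calibration(name): a dict with "fx", "fy", "cx", "cy" (pixels), "R" (3x3) and "t" (3): a world point X has camera coordinates R X + t; the wrist camera has in their place "tool_from_camera" (4x4, takes a point from camera to tool coordinates, whose origin is the TCP and whose axes are the flange's). Camera axes: x right, y down, z forward; pixel columns grow to the right and rows downward; lengths in m; the calibration is good to about 2 mm. A picture is of the moment at which its call begins: read the wrist's pose just before it. calibration takes no time and is no camera call.
- job.finish_job(): hands the job in; it is judged then, once.
The state is a dict: "time": time; "joint_pos": joint angles; "joint_vel": joint speeds; "tau": joint torques, N m; "ee_pos": TCP position; "eef_rot": TCP orientation; "wrist_force": force on the tool from outside, world axes, zero at the start; "ft_torque": the same for the moment, N m; "finger_gap": opening from 0.0 (shut) to 1.0 (fully open); "grip_force": force on a finger pad.
Only numpy, scipy, OpenCV 4.12 (cv2) and the standard library are available. Lean on these libraries where they do the work, as an engineer would, in place of code of your own. Each camera call takes 0.05 s, during which the arm holds its last target. There are 200 camera calls.

### The job

Gently set the loose blue lid onto the rim of the steel tumbler cup so that it sits fully down and level, and let go of it. Only then push the red dead-man plunger down with the fingertips to half of its travel (the slow speed, where the yellow part of its stem has just gone into the collar), never near the bottom, keep it there for three seconds, and finish while still holding it there. Leave the doll, the wooden egg and the paint jar where they stand.

Things in the scene. Friction and masses are not known exactly. Their poses are not given: they have to be found in the camera images.
- lid: Loose blue lid, wooden knob, 0.12 kg, starts on the table knob up. Origin: centre of its underside, z up. Upward from there: spigot 10 mm tall (54 mm diameter at the bottom, widening to 65 mm within 6 mm), flange 92 mm in diameter from 10 to 16 mm, knob: cylinder 24 mm in diameter from 16 to 46 mm.
- tumbler: Bead-polishing tumbler, fixed to the table: white motor base 140 mm (x) by 120 mm (y), its top at 50 mm, with an open round steel cup standing at its centre, up to 110 mm above the table, some wooden beads inside well below the rim. Origin: under its centre, on the table.
- tumbler_rim (a point): Centre of the mouth of the tumbler's cup, at rim height, 110 mm above the table. Mouth 72 mm inside, 80 mm outside diameter. Seated, the lid's spigot is inside the mouth and its flange rests on the rim: the lid's origin is then 10 mm below this point.
- control: Hand control, fixed to the table: grey box 100 mm (x) by 90 mm (y) by 50 mm tall with a dark collar 34 mm in diameter and 8 mm tall on top (top at 58 mm), out of whose centre the plunger stands. Origin: under its centre, on the table.
- plunger_top (a point): Centre of the top face of the red plunger cap (44 mm diameter, 14 mm thick), which moves with the plunger; 104 mm above the table at rest. Below the cap is a 20 mm stem whose lowest 12 mm above the collar are yellow, the rest steel.
- plunger (a joint): Travel of the plunger, m: 0 at rest (up), growing straight downwards to 0.024 at the bottom stop. Half travel is 0.012. A spring pushes it back up at once when let go: it resists with 3 N before it moves, 7.8 N at half travel and 12.6 N at the bottom.
- doll: Bystander: small painted wooden doll, red with a green headscarf, 54 mm diameter, 90 mm tall, standing. Origin: centre of its underside.
- egg: Bystander: plain wooden egg with a flat foot, 50 mm diameter, 70 mm tall, standing. Origin: centre of its underside.
- paint_jar: Bystander: closed orange paint jar with a white cap, 48 mm diameter, 60 mm tall, standing. Origin: centre of its underside.
There are look-alikes about, which are no part of the job. Leave any purple or turquoise look-alike of the tumbler alone.

How it is judged:
On the way, in this order (a step that is already met when the one before it is completed fails the run):
1. the lid sits seated and level on the cup, let go of, with the plunger not yet pressed (z of lid in the frame of tumbler_rim between -0.0125 and -0.0075 m and horizontal distance between lid and tumbler_rim below 0.005 m and angle between lid's own z axis and vertical below 0.05 rad and contact force between the fingers and lid below 0.1 N and value of joint plunger below 0.004 m), for 0.3 s.
2. the plunger is held by the fingers at half travel (8 to 16 mm) for two and a half seconds, the lid seated (z of lid in the frame of tumbler_rim between -0.0125 and -0.0075 m and horizontal distance between lid and tumbler_rim below 0.005 m and angle between lid's own z axis and vertical below 0.05 rad and contact force between the fingers and lid below 0.1 N and value of joint plunger between 0.008 and 0.016 m and contact force between the fingers and control above 3 N), for 2.5 s.
At the end, for the whole second after the job is handed in: The fingers are holding the plunger still at half travel (12 mm, 4 mm either way) with more than 3 N, while the lid, let go of, sits on the cup: centred within 5 mm, its height within 2.5 mm of seated and level within 0.05 rad. The doll, egg and paint jar stand within 25 mm of where they were (all of step 2 and velocity of joint plunger between -0.01 and 0.01 m/s and angle between each of doll, egg, paint_jar's own z axis and vertical below 0.35 rad and distance of each of doll, egg, paint_jar from where it was at the start of the episode below 0.025 m); the arm keeps its last pose, push and grip.
It fails at once if the plunger is pressed (more than 5 mm) while the lid is not seated (value of joint plunger above 0.005 m and not (z of lid in the frame of tumbler_rim between -0.0125 and -0.0075 m and horizontal distance between lid and tumbler_rim below 0.005 m and angle between lid's own z axis and vertical below 0.05 rad)).
It fails at once if the plunger is pushed near the bottom (past 20 mm), the fast speed (value of joint plunger above 0.02 m).
It fails at once if the lid is slammed or forced onto the tumbler (over 40 N) (contact force between lid and tumbler above 40 N).
It fails at once if the doll, egg or paint jar is shoved more than 25 mm or tipped over (distance of any of doll, egg, paint_jar from where it was at the start of the episode above 0.025 m or angle between any of doll, egg, paint_jar's own z axis and vertical above 0.35 rad).
It also fails if it takes over 62 s, if anything falls off the work surface, if the arm or the gripper's body presses on something with over 40 N, if the wrist force passes 120 N, or if a joint passes its speed limit or range.

## Working session

There is one attempt and no reset: what is moved stays moved. The work goes in short steps, Python scripts to look and compute and a tool call to move; the robot and the scene stay as the last step left them, time stands still between calls to the robot, and variables do not carry over. Pictures are saved under pics/ and viewed, at most 10 in all, crops included, and the job is handed in when it is done.

Besides the shell and the picture viewer there is one more tool, called after "Request:" as name(argument=value, ...), one argument or row to a line, values as JSON. step_arm: Moves the arm, as the interface text tells. Its arguments: {"type":"object","properties":{"rows":{"type":"array"}},"required":["rows"]}

```bash
mkdir -p pics
cat > h.py <<'E'
import numpy as np, cv2
from cell import robot, optics, job
def cloud(name, T=None):
    img,d=optics.read_camera(name); c=optics.calibration(name)
    v,u=np.mgrid[:400,:640]
    P=np.stack([(u-c['cx'])/c['fx']*d,(v-c['cy'])/c['fy']*d,d],-1)
    if 'R' in c: W=(P-np.array(c['t']))@np.array(c['R'])
    else: W=P@T[:3,:3].T+T[:3,3]
    W[d<=0]=np.nan
    return img,W
def save(n,img): cv2.imwrite('pics/'+n,cv2.cvtColor(img,cv2.COLOR_RGB2BGR))
E
python3 - <<'E'
from h import *
print(robot.read_state())
for n in('top','scene'):
    img,W=cloud(n); save(n+'1.png',img); np.savez(n+'1.npz',img=img,W=W)
    c=optics.calibration(n); print(n,-np.array(c['R']).T@c['t'],c['fx'])
E
```

```text
{'time': 0.0, 'joint_pos': array([-0.94084472,  0.50185983, -0.4267893 ,  1.55146638,  0.22080995,
        1.13830898, -0.21031253]), 'joint_vel': array([-3.84340834e-05, -9.54703101e-04, -1.80155181e-04, -5.56249211e-04,
       -8.83054122e-04,  4.49519671e-04, -6.32177997e-04]), 'tau': array([ 5.79410626e-04, -5.69537151e+01, -5.81576005e+00, -2.80931085e+01,
        1.06383159e-02,  1.23171072e-02, -7.17517352e-07]), 'ee_pos': array([0.23288279, 0.60612125, 0.24424484]), 'eef_rot': array([-2.08083679e-04,  1.82326074e-01,  9.83237621e-01, -9.69207791e-04]), 'wrist_force': array([ 0.25817262,  0.04959117, -0.03257576]), 'ft_torque': array([0.08675313, 0.0043396 , 0.01486357]), 'grip_force': 0.0, 'finger_gap': 0.999483566589795}
top [ 0.24786648 -0.02129427  1.29469701] 507.77483983851016
scene [1.15021173 0.73131866 1.00098691] 493.46647416572716
```

View pics/top1.png

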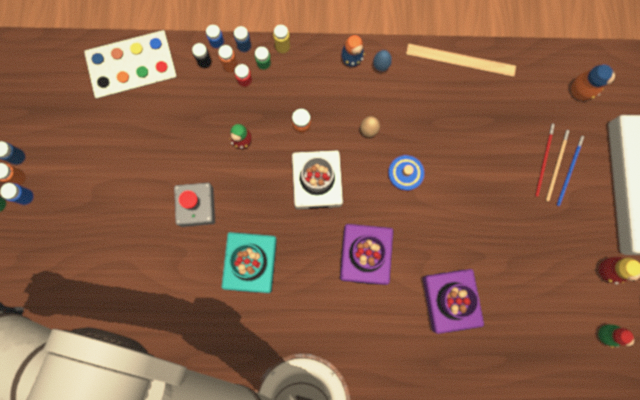

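View pics/scene1.png

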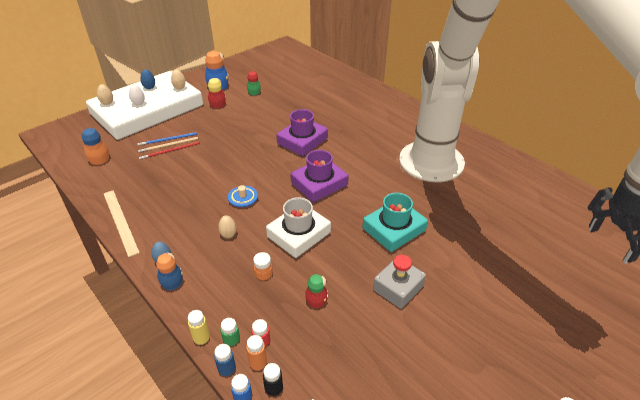

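The top view shows the lid at (406,172), the white tumbler at (318,178) and the control at (193,203). The doll is at (240,135), the jar at (301,120) and the egg at (370,127). Next I'll measure them.

Run:
```python
from h import *
W={};H={}
for n in('top','scene'):
    z=np.load(n+'1.npz'); W[n]=z['W'];H[n]=cv2.cvtColor(z['img'],cv2.COLOR_RGB2HSV).astype(int)
for n in W:
    w=W[n]
    def at(c,r,zlo,zhi,extra=True):
        m=(np.hypot(w[...,0]-c[0],w[...,1]-c[1])<r)&(w[...,2]>zlo)&(w[...,2]<zhi)&extra
        p=w[m]; 
        if len(p)<6: return len(p)
        (cx,cy),rr=cv2.minEnclosingCircle(p[:,:2].astype(np.float32))
        return len(p),p.mean(0).round(4),'circ',round(cx,4),round(cy,4),round(rr,4),'zmed',np.median(p[:,2]).round(4)
    t=W['top']; P=lambda u,v:t[v,u,:2]
    print(n)
    h=H[n]
    print('lid pix',t[172,406],'knob',at(P(406,172),.07,.036,.06)); print(' flange',at(P(406,172),.07,.009,.025))
    print('tumbler rim',at(P(318,178),.07,.1,.12)); print(' base',at(P(318,178),.1,.045,.056))
    red=((h[...,0]<8)|(h[...,0]>172))&(h[...,1]>150)&(h[...,2]>90)
    print('cap',at(P(188,200),.06,.09,.115,red)); print(' box',at(P(193,203),.09,.045,.054))
    for k,(u,v) in dict(doll=(240,135),jar=(301,120),egg=(370,127)).items(): print(k,at(P(u,v),.05,.02,.1))
```

```text
top
lid pix [ 0.56843068 -0.25472233  0.0462621 ] knob (73, array([ 0.5737, -0.2606,  0.0449]), 'circ', 0.5745, -0.2612, 0.012, 'zmed', np.float64(0.0451))
 flange (859, array([ 0.5736, -0.2606,  0.0163]), 'circ', 0.562, -0.2573, 0.0603, 'zmed', np.float64(0.0161))
tumbler rim (212, array([ 0.5523, -0.0291,  0.1083]), 'circ', 0.5478, -0.0288, 0.0403, 'zmed', np.float64(0.1087))
 base (1588, array([ 0.5397, -0.0295,  0.0499]), 'circ', 0.5475, -0.029, 0.0885, 'zmed', np.float64(0.0499))
cap (247, array([0.4786, 0.2776, 0.1036]), 'circ', 0.4787, 0.2782, 0.022, 'zmed', np.float64(0.1035))
 box (1023, array([0.4756, 0.2744, 0.0495]), 'circ', 0.4796, 0.2785, 0.0642, 'zmed', np.float64(0.0496))
doll (396, array([0.6501, 0.1656, 0.0632]), 'circ', 0.6573, 0.1703, 0.0279, 'zmed', np.float64(0.0726))
jar (322, array([0.6993, 0.0135, 0.0516]), 'circ', 0.7034, 0.0139, 0.0238, 'zmed', np.float64(0.058))
egg (297, array([ 0.6858, -0.1635,  0.0523]), 'circ', 0.6917, -0.1655, 0.0248, 'zmed', np.float64(0.0536))
scene
lid pix [ 0.56843068 -0.25472233  0.0462621 ] knob (52, array([ 0.5778, -0.2576,  0.
[... 220 characters left out ...]
,  0.1077]), 'circ', 0.5504, -0.0273, 0.0427, 'zmed', np.float64(0.1084))
 base (950, array([ 0.5667, -0.0102,  0.0509]), 'circ', 0.5501, -0.0273, 0.0885, 'zmed', np.float64(0.0511))
cap (240, array([0.4838, 0.2823, 0.1039]), 'circ', 0.4807, 0.2807, 0.0223, 'zmed', np.float64(0.1047))
 box (825, array([0.4914, 0.2879, 0.0506]), 'circ', 0.4821, 0.2817, 0.0644, 'zmed', np.float64(0.0508))
doll (539, array([0.6682, 0.1806, 0.0592]), 'circ', 0.6615, 0.1731, 0.0279, 'zmed', np.float64(0.057))
jar (367, array([0.7107, 0.0225, 0.049 ]), 'circ', 0.7086, 0.0154, 0.0254, 'zmed', np.float64(0.057))
egg (290, array([ 0.7009, -0.1534,  0.048 ]), 'circ', 0.6961, -0.1623, 0.025, 'zmed', np.float64(0.0481))
```

Request:
step_arm(
  rows=[
    [[-0.4,-1,0],[0,0,-0.7],1],
    [[-0.4,-1,0],[0,0,-0.7],1],
    [[-0.4,-1,0],[0,0,-0.7],1],
    [[-0.4,-1,0],[0,0,-0.7],1],
    [[-0.4,-1,0],[0,0,-0.7],1],
    [[-0.4,-0.8,0],[0,0,0],1],
    [[-0.4,-0.8,0],[0,0,0],1],
    [[-0.4,-0.8,0],[0,0,0],1],
    [[-0.4,-0.8,0],[0,0,0],1],
    [[-0.4,-0.8,0],[0,0,0],1],
  ],
)

```text
time: 1.1
ee_pos: [0.3475, 0.2337, 0.2452]
eef_rot: [-0.0, 0.0, 1.0, -0.0]
wrist_force: [0.4, 0.1, -0.4]
finger_gap: 1.002
grip_force: 0.0
```

Request:
step_arm(
  rows=[
    [[-0.4,-0.8,0],[0,0,0],1],
    [[-0.4,-0.8,0],[0,0,0],1],
    [[-0.4,-0.8,0],[0,0,0],1],
    [[-0.4,-0.8,0],[0,0,0],1],
    [[-0.4,-0.8,0],[0,0,0],1],
    [[-0.4,-0.8,0],[0,0,0],1],
    [[-0.4,-0.8,0],[0,0,0],1],
    [[-0.4,-0.8,0],[0,0,0],1],
    [[0,0,0],[0,0,0],1],
    [[0,0,0],[0,0,0],1],
  ],
)

```text
time: 2.1
ee_pos: [0.4748, -0.0213, 0.2448]
eef_rot: [-0.001, 0.001, 1.0, 0.0]
wrist_force: [-0.1, 1.1, -0.6]
finger_gap: 0.999
grip_force: 0.0
```

Request:
step_arm(
  rows=[
    [[-0.36,-0.85,0],[0,0,0],1],
    [[-0.36,-0.85,0],[0,0,0],1],
    [[-0.36,-0.85,0],[0,0,0],1],
    [[-0.36,-0.85,0],[0,0,0],1],
    [[-0.36,-0.85,0],[0,0,0],1],
    [[-0.36,-0.85,0.3],[0,0,0],1],
    [[-0.33,-0.87,0.3],[0,0,0],1],
    [[0,0,0],[0,0,0],1],
    [[0,0,0],[0,0,0],1],
  ],
)

```text
time: 3.0
ee_pos: [0.5743, -0.2583, 0.2201]
eef_rot: [-0.001, 0.0, 1.0, 0.001]
wrist_force: [-0.4, 0.0, -0.1]
finger_gap: 1.006
grip_force: 0.0
```

```bash
cat >> h.py <<'E'
from scipy.spatial.transform import Rotation as Ro
def wrist():
    s=robot.read_state(); T=np.eye(4); T[:3,:3]=Ro.from_quat(np.roll(s['eef_rot'],-1)).as_matrix(); T[:3,3]=s['ee_pos']
    return s,cloud('wrist',T@np.array(optics.calibration('wrist')['tool_from_camera']))
def circ(W,c,r,zlo,zhi):
    m=(np.hypot(W[...,0]-c[0],W[...,1]-c[1])<r)&(W[...,2]>zlo)&(W[...,2]<zhi); p=W[m]
    if len(p)<6: return len(p)
    return len(p),np.round(cv2.minEnclosingCircle(p[:,:2].astype(np.float32))[0],4),round(cv2.minEnclosingCircle(p[:,:2].astype(np.float32))[1],4),np.median(p[:,2]).round(4)
E
python3 - <<'E'
from h import *
s,(img,W)=wrist(); save('w1.png',img); print(s['ee_pos'],s['eef_rot'])
print(circ(W,(.5745,-.26),.03,.04,.055)); print(circ(W,(.5745,-.26),.06,.01,.022))
E
```

```text
[ 0.57431925 -0.25834842  0.22008978] [-1.03566536e-03  5.10222792e-05  9.99999048e-01  9.10901220e-04]
(425, array([ 0.5766, -0.2602]), 0.012, np.float64(0.0458))
(4756, array([ 0.5767, -0.2604]), 0.0461, np.float64(0.0164))
```

View pics/w1.png

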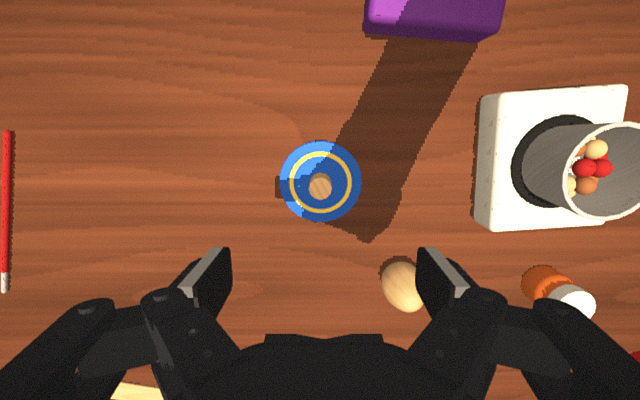

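The lid is at (320,182) in the wrist view, clear of the egg, and its measured sizes match. I'll descend and grip the knob.

Request:
step_arm(
  rows=[
    [[-0.03,-0.05,0.9],[0,0,0],1],
    [[0,0,0.9],[0,0,0],1],
    [[0,0,0.9],[0,0,0],1],
    [[0,0,0.8],[0,0,0],1],
    [[0,0,0.5],[0,0,0],1],
    [[0,0,0.4],[0,0,0],1],
    [[0,0,0.2],[0,0,0],1],
    [[0,0,0],[0,0,0],1],
    [[0,0,0],[0,0,0],1],
  ],
)

```text
time: 3.95
ee_pos: [0.5768, -0.2615, 0.0384]
eef_rot: [0.001, -0.0, 1.0, -0.0]
wrist_force: [0.2, 0.9, 1.1]
finger_gap: 0.999
grip_force: 0.0
```

Request:
step_arm(
  rows=[
    [[0,0,0],[0,0,0],0.5],
    [[0,0,0],[0,0,0],0.3],
    [[0,0,0],[0,0,0],0],
    [[0,0,0],[0,0,0],0],
    [[0,0,0],[0,0,0],0],
    [[0,0,0],[0,0,0],0],
    [[0,0,0],[0,0,0],0],
    [[0,0,0],[0,0,0],0],
  ],
)

```text
time: 4.75
ee_pos: [0.5764, -0.2618, 0.0379]
eef_rot: [0.0, 0.0, 1.0, -0.0]
wrist_force: [-2.1, -1.1, 5.9]
finger_gap: 0.256
grip_force: 58.9
```

Request:
step_arm(
  rows=[
    [[0,0,-0.1],[0,0,0],0],
    [[0,0,-0.3],[0,0,0],0],
    [[0,0,-0.6],[0,0,0],0],
    [[0,0,-0.8],[0,0,0],0],
    [[0,0,-0.8],[0,0,0],0],
    [[0,0,-0.6],[0,0,0],0],
    [[0,0,-0.3],[0,0,0],0],
    [[0,0,0],[0,0,0],0],
    [[0,0,0],[0,0,0],0],
  ],
)

```text
time: 5.65
ee_pos: [0.5753, -0.2613, 0.1764]
eef_rot: [-0.001, 0.0, 1.0, 0.0]
wrist_force: [-0.4, -0.5, -1.1]
finger_gap: 0.258
grip_force: 58.8
```

Run:
```python
from h import *
s,(img,W)=wrist(); save('w2.png',img); e=s['ee_pos']; print(e,s['eef_rot'],s['wrist_force'])
h=cv2.cvtColor(img,cv2.COLOR_RGB2HSV)
def lid(img,W,e):
    h=cv2.cvtColor(img,cv2.COLOR_RGB2HSV)
    m=(h[...,0]>98)&(h[...,0]<125)&(h[...,1]>120)&(np.hypot(W[...,0]-e[0],W[...,1]-e[1])<.07)&(abs(W[...,2]-(e[2]-.022))<.012)
    p=W[m]; A=np.c_[p[:,:2]-p[:,:2].mean(0),np.ones(len(p))]; k=np.linalg.lstsq(A,p[:,2],rcond=None)[0]
    c,r=cv2.minEnclosingCircle(p[:,:2].astype(np.float32)); print('lid',len(p),np.round(c,4),round(r,4),'slopes',k.round(4), 'u',np.where(m)[1].min(),np.where(m)[1].max())
lid(img,W,e)
for n in ('top','scene'): lid(*cloud(n),e)
```

```text
[ 0.57525982 -0.26126867  0.17641566] [-6.37102585e-04  8.73837285e-05  9.99999752e-01  2.88652831e-04] [-0.36680797 -0.45257857 -1.11382124]
lid 10731 [ 0.5754 -0.2599] 0.0459 slopes [0.0007 0.0003 0.1548] u 239 408
lid 87 [ 0.5636 -0.2257] 0.0244 slopes [ 0.0084 -0.0555  0.154 ] u 398 409
lid 255 [ 0.5785 -0.2572] 0.0452 slopes [-0.0156 -0.0148  0.155 ] u 222 253
```

View pics/w2.png

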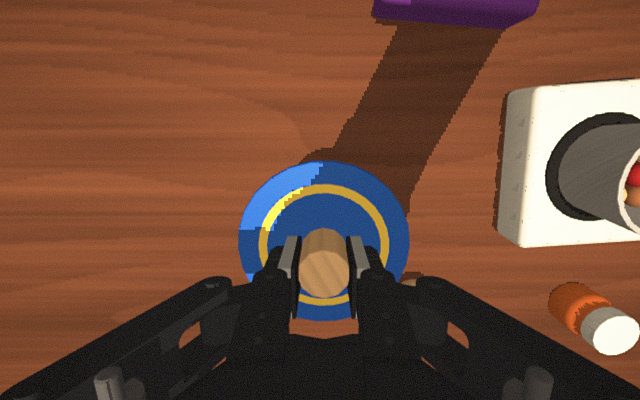

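The lid is level in the grip at (323,240), with its flange top at 0.155 m. I'll move partway so the wrist camera sees the lid and the rim together.

Request:
step_arm(
  rows=[
    [[0,0.2,0],[0,0,0],0],
    [[0,0.5,0],[0,0,0],0],
    [[0,0.7,0],[0,0,0],0],
    [[0,0.7,0],[0,0,0],0],
    [[0,0.5,0],[0,0,0],0],
    [[0,0.2,0],[0,0,0],0],
    [[0,0,0],[0,0,0],0],
    [[0,0,0],[0,0,0],0],
  ],
)

```text
time: 6.6
ee_pos: [0.5758, -0.1508, 0.1771]
eef_rot: [-0.0, 0.001, 1.0, -0.0]
wrist_force: [-0.2, -0.8, -1.9]
finger_gap: 0.258
grip_force: 58.8
```

```bash
cat >> h.py <<'E'
def lid(img,W,e):
    h=cv2.cvtColor(img,cv2.COLOR_RGB2HSV)
    m=(h[...,0]>98)&(h[...,0]<125)&(h[...,1]>120)&(np.hypot(W[...,0]-e[0],W[...,1]-e[1])<.07)&(abs(W[...,2]-(e[2]-.022))<.012)
    p=W[m]; A=np.c_[p[:,:2]-p[:,:2].mean(0),np.ones(len(p))]; k=np.linalg.lstsq(A,p[:,2],rcond=None)[0]
    c,r=cv2.minEnclosingCircle(p[:,:2].astype(np.float32)); print('lid',len(p),np.round(c,4),round(r,4),'slopes',k.round(4))
E
python3 - <<'E'
from h import *
s,(img,W)=wrist(); save('w3.png',img); e=s['ee_pos']; print(e)
lid(img,W,e); print('rim',circ(W,(.5495,-.028),.055,.105,.114), circ(W,(.5495,-.028),.055,.107,.112))
img,W=cloud('scene'); lid(img,W,e); print(circ(W,(.5495,-.028),.055,.105,.114))
E
```

```text
[ 0.57577191 -0.15075943  0.17709241]
lid 10690 [ 0.5756 -0.1496] 0.0456 slopes [ 0.0013 -0.0009  0.1555]
rim (3049, array([ 0.5494, -0.0275]), 0.0408, np.float64(0.1094)) (2628, array([ 0.5494, -0.0275]), 0.0408, np.float64(0.1096))
lid 294 [ 0.5764 -0.1455] 0.0482 slopes [-0.0092 -0.0146  0.1565]
(174, array([ 0.5518, -0.0287]), 0.0417, np.float64(0.1098))
```

View pics/w3.png

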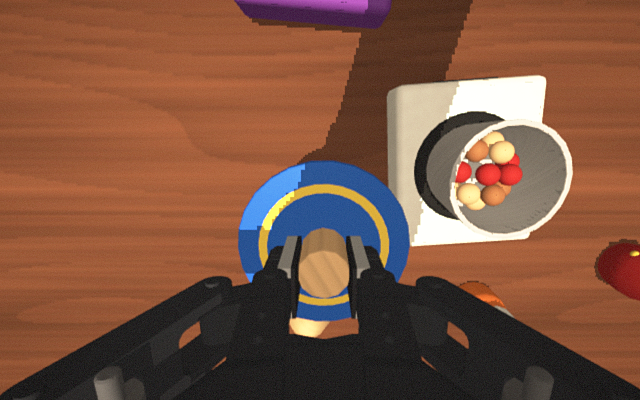

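The lid is at (323,240) and the full rim at (512,178). The shift needed is (-26, +122) mm.

Request:
step_arm(
  rows=[
    [[0.05,0.2,0],[0,0,0],0],
    [[0.1,0.5,0],[0,0,0],0],
    [[0.15,0.75,0],[0,0,0],0],
    [[0.15,0.75,0],[0,0,0],0],
    [[0.1,0.5,0],[0,0,0],0],
    [[0.1,0.35,0],[0,0,0],0],
    [[0,0,0],[0,0,0],0],
    [[0,0,0],[0,0,0],0],
    [[0,0,0],[0,0,0],0],
  ],
)

```text
time: 7.6
ee_pos: [0.5502, -0.0295, 0.1773]
eef_rot: [0.0, 0.001, 1.0, -0.0]
wrist_force: [-0.5, -0.2, -0.5]
finger_gap: 0.258
grip_force: 58.9
```

Run:
```python
from h import *
s,(img,W)=wrist(); e=s['ee_pos']; print(e,s['wrist_force']); lid(img,W,e)
```

```text
[ 0.55021623 -0.02946326  0.17734012] [-0.50867842 -0.15872374 -0.48089074]
lid 10719 [ 0.55   -0.0284] 0.0456 slopes [ 0.0013 -0.0013  0.1557]
```

Request:
step_arm(
  rows=[
    [[0.015,0.02,0.1],[0,0,0],0],
    [[0,0,0.2],[0,0,0],0],
    [[0,0,0.2],[0,0,0],0],
    [[0,0,0.15],[0,0,0],0],
    [[0,0,0.1],[0,0,0],0],
    [[0,0,0.05],[0,0,0],0],
    [[0,0,0.05],[0,0,0],0],
    [[0,0,0.05],[0,0,0],0],
    [[0,0,0],[0,0,0],0],
  ],
)

```text
time: 8.55
ee_pos: [0.5493, -0.0268, 0.1412]
eef_rot: [-0.0, 0.0, 1.0, 0.0]
wrist_force: [-0.2, 0.2, -0.2]
finger_gap: 0.256
grip_force: 58.9
```

Request:
step_arm(
  rows=[
    [[0,-0.03,0.02],[0,0,0],0],
    [[0,0,0.02],[0,0,0],0],
    [[0,0,0.02],[0,0,0],0],
    [[0,0,0.02],[0,0,0],0],
    [[0,0,0],[0,0,0],0],
    [[0,0,0],[0,0,0],0],
  ],
)

```text
time: 9.15
ee_pos: [0.5494, -0.028, 0.1381]
eef_rot: [0.0, 0.0, 1.0, 0.0]
wrist_force: [0.3, -0.4, -1.5]
finger_gap: 0.258
grip_force: 58.9
```

Run:
```python
from h import *
s,(img,W)=wrist(); e=s['ee_pos']; print(e,s['wrist_force']); lid(img,W,e)
```

```text
[ 0.54940601 -0.02800379  0.13810708] [ 0.28306182 -0.4313806  -1.52249712]
lid 10722 [ 0.5494 -0.0268] 0.0458 slopes [0.0017 0.     0.1165]
```

Request:
step_arm(
  rows=[
    [[0,-0.01,0.015],[0,0,0],0],
    [[0,0,0.01],[0,0,0],0],
    [[0,0,0],[0,0,0],0],
    [[0,0,0],[0,0,0],0],
  ],
)

```text
time: 9.6
ee_pos: [0.5494, -0.0281, 0.138]
eef_rot: [0.0, 0.0, 1.0, 0.0]
wrist_force: [-3.2, 0.4, 8.2]
finger_gap: 0.26
grip_force: 59.5
```

Contact at 8 N upward at the expected height, so I'll release and back off.

Request:
step_arm(
  rows=[
    [[0,0,0],[0,0,0],0.35],
    [[0,0,0],[0,0,0],0.5],
    [[0,0,0],[0,0,0],0.6],
    [[0,0,0],[0,0,0],0.6],
    [[0,0,-0.2],[0,0,0],0.6],
    [[0,0,-0.5],[0,0,0],0.6],
    [[0,0,-0.7],[0,0,0],0.6],
    [[0,0,-0.6],[0,0,0],0.6],
    [[0,0,0],[0,0,0],0.6],
    [[0,0,0],[0,0,0],0.6],
  ],
)

```text
time: 10.6
ee_pos: [0.5498, -0.0284, 0.2179]
eef_rot: [0.001, 0.0, 1.0, 0.0]
wrist_force: [0.4, 0.4, -0.3]
finger_gap: 0.604
grip_force: 0.0
```

Run:
```python
from h import *
s,(img,W)=wrist(); e=s['ee_pos']; print(e,s['wrist_force']); lid(img,W,(.5494,-.0275,.1375))
save('w4.png',img)
img,W=cloud('scene'); lid(img,W,(.5494,-.0275,.1375))
```

```text
[ 0.54977365 -0.02838368  0.21793875] [ 0.41822591  0.38356098 -0.28107849]
lid 7083 [ 0.5492 -0.0269] 0.0456 slopes [ 1.700e-03 -1.000e-04  1.166e-01]
lid 367 [ 0.5514 -0.0263] 0.0464 slopes [-0.011  -0.0076  0.1176]
```

View pics/w4.png

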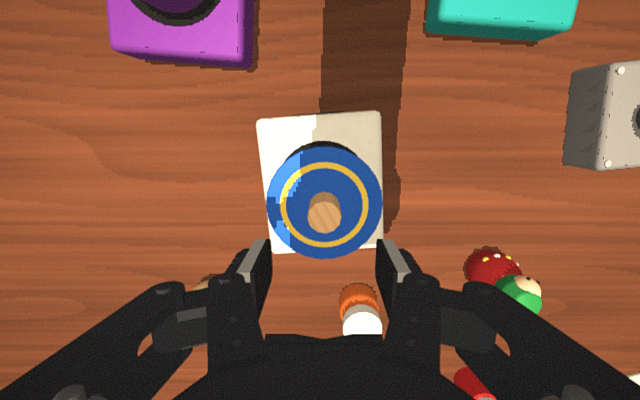

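The lid is down, level and centred, at about (325,205). Next I shut the fingers and go to the plunger.

Request:
step_arm(
  rows=[
    [[0.1,0.3,0],[0,0,0],0.6],
    [[0.15,0.7,0],[0,0,0],0],
    [[0.2,0.9,0],[0,0,0],0],
    [[0.2,0.9,0],[0,0,0],0],
    [[0.2,0.9,0],[0,0,0],0],
    [[0.2,0.9,0],[0,0,0],0],
    [[0.2,0.9,0],[0,0,0],0],
    [[0.2,0.9,0],[0,0,0],0],
    [[0.2,0.8,0],[0,0,0],0],
    [[0.1,0.5,0],[0,0,0],0],
  ],
)

```text
time: 11.7
ee_pos: [0.4766, 0.2835, 0.2162]
eef_rot: [-0.001, -0.002, 1.0, 0.0]
wrist_force: [-0.3, -0.3, -0.7]
finger_gap: 0.001
grip_force: 0.0
```

Request:
step_arm(
  rows=[
    [[0,0,0],[0,0,0],0],
    [[0,0,0],[0,0,0],0],
    [[0,0,0],[0,0,0],0],
  ],
)

```text
time: 12.0
ee_pos: [0.4794, 0.2782, 0.2165]
eef_rot: [-0.0, 0.001, 1.0, -0.001]
wrist_force: [-0.4, -0.1, 0.3]
finger_gap: -0.002
grip_force: 0.0
```

Run:
```python
from h import *
s,(img,W)=wrist(); e=s['ee_pos']; print(e,s['wrist_force'],s['finger_gap']); save('w5.png',img)
print(circ(W,(.48,.28),.03,.098,.112)); print(circ(W,(.48,.28),.028,.05,.075))
print('box',circ(W,(.48,.28),.08,.045,.054))
```

```text
[0.47942316 0.27816369 0.21651966] [-0.40403554 -0.11489322  0.28460161] -0.001980012753294879
(2120, array([0.4803, 0.28  ]), 0.0219, np.float64(0.1038))
(446, array([0.4796, 0.2799]), 0.0278, np.float64(0.0505))
box (6494, array([0.4802, 0.28  ]), 0.0642, np.float64(0.0498))
```

View pics/w5.png

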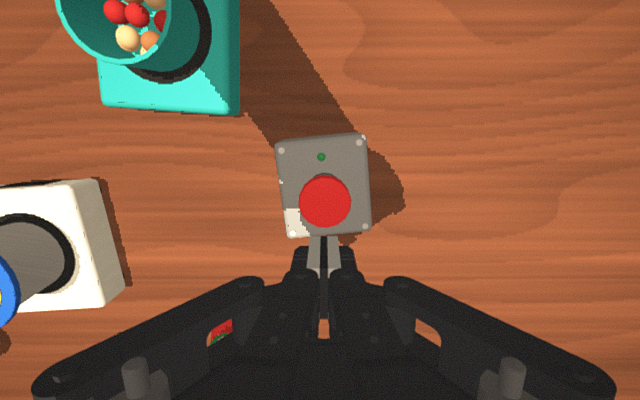

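The cap is centred at (325,202) with its top at 0.104 m. I'll descend to just above it.

Request:
step_arm(
  rows=[
    [[-0.02,0.03,0.2],[0,0,0],0],
    [[0,0,0.5],[0,0,0],0],
    [[0,0,0.6],[0,0,0],0],
    [[0,0,0.5],[0,0,0],0],
    [[0,0,0.3],[0,0,0],0],
    [[0,0,0.15],[0,0,0],0],
    [[0,0,0],[0,0,0],0],
    [[0,0,0],[0,0,0],0],
    [[0,0,0],[0,0,0],0],
  ],
)

```text
time: 12.95
ee_pos: [0.481, 0.2812, 0.1281]
eef_rot: [0.001, 0.0, 1.0, 0.0]
wrist_force: [-0.6, -0.9, 1.0]
finger_gap: -0.004
grip_force: 0.0
```

Request:
step_arm(
  rows=[
    [[0,0,0.08],[0,0,0],0],
    [[0,0,0.08],[0,0,0],0],
    [[0,0,0.08],[0,0,0],0],
    [[0,0,0.06],[0,0,0],0],
    [[0,0,0.06],[0,0,0],0],
    [[0,0,0.05],[0,0,0],0],
    [[0,0,0.05],[0,0,0],0],
    [[0,0,0],[0,0,0],0],
    [[0,0,0],[0,0,0],0],
  ],
)

```text
time: 13.85
ee_pos: [0.4804, 0.2809, 0.109]
eef_rot: [0.0, 0.0, 1.0, 0.0]
wrist_force: [-1.7, -0.4, 5.6]
finger_gap: -0.003
grip_force: 3.1
```

```bash
cat > q.py <<'E'
from h import *
print([ (robot.read_state()['ee_pos'][2].round(4),robot.read_state()['wrist_force'][2].round(2))])
s,(img,W)=wrist(); print(s['ee_pos'],s['wrist_force'],circ(W,(.48,.28),.03,.078,.108))
img,W=cloud('scene'); print(circ(W,(.481,.281),.03,.078,.108)); save('s_%d.png'%(s['time']*100),cv2.resize(img[220:320,340:460],None,fx=5,fy=5))
E
python3 q.py
```

```text
[(np.float64(0.109), np.float64(5.58))]
[0.48037534 0.2809456  0.10900793] [-1.73280265 -0.43107275  5.58337385] (3098, array([0.4796, 0.2799]), 0.0218, np.float64(0.0946))
(177, array([0.4837, 0.2803]), 0.0221, np.float64(0.0947))
```

Request:
step_arm(
  rows=[
    [[0,0,0.03],[0,0,0],0],
    [[0,0,0.02],[0,0,0],0],
    [[0,0,0.02],[0,0,0],0],
    [[0,0,0],[0,0,0],0],
    [[0,0,0],[0,0,0],0],
  ],
)

```text
time: 14.45
ee_pos: [0.4804, 0.2809, 0.1064]
eef_rot: [0.0, 0.0, 1.0, 0.0]
wrist_force: [-1.3, -0.8, 8.1]
finger_gap: 0.004
grip_force: 3.6
```

```bash
python3 q.py; ls pics
```

```text
[(np.float64(0.1064), np.float64(8.12))]
[0.48038404 0.28093898 0.10638345] [-1.34773731 -0.82866591  8.11926849] (3246, array([0.4797, 0.2802]), 0.0219, np.float64(0.092))
(184, array([0.4821, 0.2795]), 0.0224, np.float64(0.0926))
s_1385.png
s_1445.png
scene1.png
top1.png
w1.png
w2.png
w3.png
w4.png
w5.png
```

The cap has travelled about 11.8 mm and the push reads 8.1 N, so this is half travel. Now I hold for three seconds.

Request:
step_arm(
  rows=[
    [[0,0,0],[0,0,0],0],
    [[0,0,0],[0,0,0],0],
    [[0,0,0],[0,0,0],0],
    [[0,0,0],[0,0,0],0],
    [[0,0,0],[0,0,0],0],
    [[0,0,0],[0,0,0],0],
    [[0,0,0],[0,0,0],0],
    [[0,0,0],[0,0,0],0],
    [[0,0,0],[0,0,0],0],
    [[0,0,0],[0,0,0],0],
  ],
)

```text
time: 15.55
ee_pos: [0.4804, 0.2809, 0.1064]
eef_rot: [0.0, 0.0, 1.0, 0.0]
wrist_force: [-2.9, -1.3, 6.7]
finger_gap: -0.003
grip_force: 3.6
```

Request:
step_arm(
  rows=[
    [[0,0,0],[0,0,0],0],
    [[0,0,0],[0,0,0],0],
    [[0,0,0],[0,0,0],0],
    [[0,0,0],[0,0,0],0],
    [[0,0,0],[0,0,0],0],
    [[0,0,0],[0,0,0],0],
    [[0,0,0],[0,0,0],0],
    [[0,0,0],[0,0,0],0],
    [[0,0,0],[0,0,0],0],
    [[0,0,0],[0,0,0],0],
  ],
)

```text
time: 16.55
ee_pos: [0.4804, 0.2809, 0.1064]
eef_rot: [0.0, 0.0, 1.0, 0.0]
wrist_force: [-2.3, -1.2, 6.4]
finger_gap: 0.001
grip_force: 3.6
```

Request:
step_arm(
  rows=[
    [[0,0,0],[0,0,0],0],
    [[0,0,0],[0,0,0],0],
    [[0,0,0],[0,0,0],0],
    [[0,0,0],[0,0,0],0],
    [[0,0,0],[0,0,0],0],
    [[0,0,0],[0,0,0],0],
    [[0,0,0],[0,0,0],0],
    [[0,0,0],[0,0,0],0],
    [[0,0,0],[0,0,0],0],
    [[0,0,0],[0,0,0],0],
  ],
)

```text
time: 17.55
ee_pos: [0.4804, 0.281, 0.1064]
eef_rot: [0.0, 0.0, 1.0, 0.0]
wrist_force: [-2.1, -1.7, 6.9]
finger_gap: 0.0
grip_force: 3.6
```

```bash
python3 q.py
python3 - <<'E'
from h import *
img,W=cloud('scene'); lid(img,W,(.5494,-.0275,.1375))
for k,c in dict(doll=(.6615,.1731),jar=(.7086,.0154),egg=(.6961,-.1623)).items(): print(k,circ(W,c,.05,.02,.1))
E
```

```text
[(np.float64(0.1064), np.float64(6.9))]
[0.48040368 0.28096782 0.10642271] [-2.0552748  -1.69313539  6.9008161 ] (3228, array([0.4801, 0.2802]), 0.0219, np.float64(0.092))
(185, array([0.482 , 0.2803]), 0.0221, np.float64(0.0928))
lid 377 [ 0.5504 -0.0263] 0.0479 slopes [-0.0111 -0.0075  0.1177]
doll (539, array([0.6613, 0.1729]), 0.0279, np.float64(0.0568))
jar (371, array([0.7081, 0.0163]), 0.0251, np.float64(0.0565))
egg (288, array([ 0.6968, -0.1617]), 0.0255, np.float64(0.048))
```

View pics/s_1445.png

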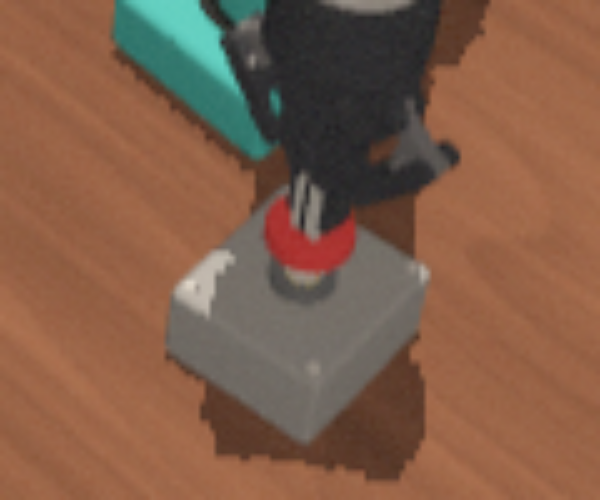

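The fingertips are on the cap at (310,230). Below it only steel stem shows above the collar at (300,275), so the yellow has gone in. The lid is seated and the doll, egg and jar haven't moved.

```bash
python3 -c "
from cell import job; print(job.finish_job())"
```

```text
the job is handed in; nothing more can be done
None
```

I handed the job in with the lid seated level on the steel cup and released, and the plunger held at about 12 mm (half travel) for over three seconds; the doll, egg and jar hadn't moved, and no verdict was returned.

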